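# Open the turner's bench clamp for the next blank

### The job

Open the bench clamp all the way so that the next bowl blank will fit: with a fingertip press down the red release paddle on the sliding jaw and, keeping it down, push the jaw back along its bar until it is up against the yellow end stop. Then let the paddle spring up again and move clear, with nothing gripped. Leave the blank, the wax jar and the little spindle standing where they are.

Things in the scene. Friction and masses are not known exactly. Their poses are not given: they have to be found in the camera images.
- clamp: Bench clamp screwed down, yaw within 0.5 rad. Plywood base 110 x 400 x 12 mm; steel bar 22 mm wide along the clamp's own y, top at 45 mm. Green fixed head with wooden face at the -y end (top 87 mm), yellow end stop at the +y end (50 mm wide, top 80 mm). Origin: on the bench under the middle of the base, z up; the jaw opens towards clamp +y (robot's left at yaw 0).
- jaw (a joint): Slide of the green jaw along the bar in m: 0 = closest to the fixed head, 0.14 = against the yellow end stop; grows along clamp +y. A self-locking ratchet pawl blocks it towards +y unless the red paddle is held down (towards -y it slides any time); then it slides with about 2 N of drag plus 1 N per 80 mm/s and stays where it is left.
- release (a joint): Tilt of the red release paddle in rad: 0 = up (locked), 0.30 = fully down on its stop. The ratchet is free above about 0.08. A spring returns it; pressing its middle takes about 2 N to start and 5.5 N fully down (10 mm of travel there), more close to the push face.
- paddle_top (a point): Middle of the red paddle's upper surface; rides on the jaw. Paddle 46 mm wide across the bar, 50 mm long along it, top 85 mm above the bench when up, open above. Hinged across the bar at its +y end: the pin lies 36 mm towards clamp +y from this point and 10 mm lower, so its -y end goes down when pressed.
- push_face (a point): Middle of the jaw's upright push face: the -y side of the green tower directly behind (+y of) the paddle. Tower 60 mm wide, 33 mm thick along the bar, top 110 mm above the bench. The point lies on the face, 99 mm above the bench, 26 mm towards clamp +y from the paddle's middle. A fingertip pressing the paddle pushes on this face to drive the jaw.
- blank_mid (a point): Centre of the waiting wooden bowl blank, a loose disc 150 mm across and 50 mm high. Bystander.
- wax_mid (a point): Centre of a loose amber jar of wax, 60 mm across and 70 mm high. Bystander.
- spindle_mid (a point): Centre of a loose turned wooden spindle, 48 mm across its foot, 98 mm high, upright. Bystander.
Mind the look-alikes: they are no part of the job. Of the things like the part that bears wax_mid, leave any that is green or pink; of the rest the larger one is meant.

How it is judged:
By the outcome, as a careful person would: the job done as asked, in the order asked, and still so for the second after the job is handed in, with the robot touching nothing.
It also fails if it takes over 32 s, if anything falls off the work surface, if the arm or the gripper's body presses on something with over 40 N, if the wrist force passes 120 N, or if a joint passes its speed limit or range.

### The arm

A 6-joint arm with a two-finger parallel gripper is mounted at the origin on the work surface. World frame = base frame: x ahead of the robot, y to its left, z up, the work surface at z = 0. Lengths are in m, angles in rad, forces in N, time in s.
With the tool pointing down it reaches from about 0.375 to 0.925 m from the base axis. Payload 5.7 kg.
Tool frame: the origin (TCP) lies at the very end of the fingers, on their centre line; the grasp point (between the pads) lies manip.grip_point_offset behind it (manip.grip_point_offset is the distance from the TCP to the grasp point, in m); z points along the fingers, y is the direction in which the jaws open and shut (so a half turn about z gives the same grasp; the last joint's range is limited). The gripper opens to 85 mm and grips with 20 to 120 N. Pads are 22 mm wide; open, the fingers measure 114 mm over their backs; the gripper's body (76 mm by 85 mm) begins 54 mm behind the grasp point. The pads swing forward as they close: fully open they stand 13 mm farther back than shut.
Start: joints at [-1.231, 0.359, 1.51, -0, 1.272, -0.115], TCP at [0.264, -0.539, 0.231] pointing down, gripper open.
Joint ranges: [-2.97, 2.97], [-1.01, 2.36], [0.21, 2.38], [-0.96, 4.11], [0.2, 2.71], [-2.98, 2.98]. Speed limits (rad/s): [2.39, 2.39, 3.14, 3.14, 3.14, 3.14].

### API

Orientations are given as a unit quaternion [x, y, z, w].
In Python, from station import manip gives the robot as it stands. The module is installed in compiled form; this text tells all that it offers.
- The arm moves only by the tool apply_moves, never from a script. Its argument "moves" is a list of rows, each a list of 7 numbers: the opening, from -1 (shut) to 1 (fully open), then the shift along the tool's x, y, z in units of 25 mm (1.0 is 25 mm), then the turn, a rotation vector about the tool's x, y, z in units of 5 degrees (1.0 is 5 degrees). A call has exactly 8 rows; each row shifts and turns the commanded pose from where the row before left it, along the tool's axes as they then stand; what a row does not reach is not made up. A row lasts 1/10 s, in which the tool goes at most 50 mm and 8.59 degrees, less where a joint would pass 70% of its speed; a pose out of reach is approached as far as the arm can. A call is refused whole if a number of a shift passes 1 or a number of a turn 1, either way. A call with a gripper value outside its range is refused whole. The fingers move at their own pace and stop on an object; the grip force is fixed at half the most. Time passes only in rows, so rows that do not move let the fingers close, or fill a call up. It gives the time, the measured TCP pose, the force and the opening at its end, in the units of the state.
- manip.observe(): the state, without advancing time (a new reading comes with each control period).
- manip.grab_frame(name): name is "scene" or "side" or "wrist"; returns a dict with "pixels" (420x560x3 uint8, red, green, blue), "fx", "fy", "cx", "cy" (pixels), "dist" ([k1, k2, p1, p2, k3] as OpenCV has them; the pictures are not rectified), "R" (3x3) and "t" (3): a world point X has camera coordinates R X + t. Camera axes: x right, y down, z forward; pixel columns grow to the right and rows downward; lengths in m; the calibration is good to about 2 mm. A picture is of the moment at which its call begins. There is no depth.
- manip.job_done(): hands the job in, once; it reports no verdict.
The state is a dict: "clock": time; "qpos": joint angles; "dq": joint speeds; "joint_efforts": joint torques, N m; "position": TCP position; "eef_rot": TCP orientation; "wrist_force": force on the tool from outside, world axes, zero at the start; "torque": the same for the moment, N m; "finger_gap": finger opening in m.
Only numpy, scipy, OpenCV 4.12 (cv2) and the standard library are available. Lean on these libraries where they do the work, as an engineer would, in place of code of your own. Each camera call takes 0.05 s, during which the arm holds its last target.

## Working session

There is one attempt and no reset: what is moved stays moved. The work goes in short steps, Python scripts to look and compute and a tool call to move; the robot and the scene stay as the last step left them, time stands still between calls to the robot, and variables do not carry over. Pictures are saved under pics/ and viewed, and the job is handed in when it is done.

Besides the shell and the picture viewer there is one more tool, called after "Emit:" in YAML: its name, and indented under it one key for each argument. apply_moves: Moves the arm, as the interface text tells. Its arguments: {"type":"object","properties":{"moves":{"type":"array","items":{"type":"array","items":{"type":"number"}}}},"required":["moves"]}

```bash
mkdir -p pics; python3 - <<'E'
from station import manip
import cv2,pickle
s=manip.observe();print(s, manip.grip_point_offset)
for n in ["scene","side","wrist"]:
    f=manip.grab_frame(n);pickle.dump(f,open(f"pics/{n}0.pkl","wb"))
    cv2.imwrite(f"pics/{n}0.png",f["pixels"][:,:,::-1]); print(n,f["fx"],f["dist"],f["R"],f["t"])
E
```

```text
{'clock': 0.0, 'qpos': array([-1.23108662e+00,  3.59505341e-01,  1.51145890e+00,  1.73111333e-06,
        1.27249486e+00, -1.15094813e-01]), 'dq': array([ 0.00152076, -0.00082864, -0.000341  , -0.00027424,  0.00036342,
        0.00185277]), 'joint_efforts': array([-3.99580358e-04, -5.27614117e+01, -2.78614515e+01, -4.83199310e-04,
        1.29143012e-02, -1.22352910e-05]), 'position': array([ 0.26333606, -0.53835219,  0.23044332]), 'eef_rot': array([ 9.74254969e-01,  2.25447076e-01, -1.03765978e-04, -9.27437895e-04]), 'wrist_force': array([-1.75906676,  0.32516609,  0.37367893]), 'torque': array([ 0.02977111,  0.04026241, -0.0425968 ]), 'finger_gap': 0.08514259908406448} 0.0187
scene 543.2789863849981 [-0.05896081  0.          0.          0.          0.        ] [[ 0.70848824  0.70569453  0.00629534]
 [ 0.44895061 -0.44380942 -0.77554919]
 [-0.54450689  0.55229378 -0.63125575]] [-0.39879431 -0.17909925  1.21037875]
side 429.56911573806883 [0.03089589 0.         0.         0.         0.        ] [[ 0.99617907 -0.08728521  0.00292545]
 [-0.0587759  -0.69482784 -0.7167703 ]
 [ 0.06459613  0.71385962 -0.69730322]] [-0.56775072  0.0929828   0.69006836]
wrist 334.4897772961286 [-0.06091153  0.          0.          0.          0.        ] [[ 0.43886773 -0.89855058 -0.00140243]
 [-0.86446878 -0.42264634  0.27214664]
 [-0.24513025 -0.11822402 -0.96225477]] [-0.59897092 -0.03435051  0.37893821]
```

View pics/scene0.png

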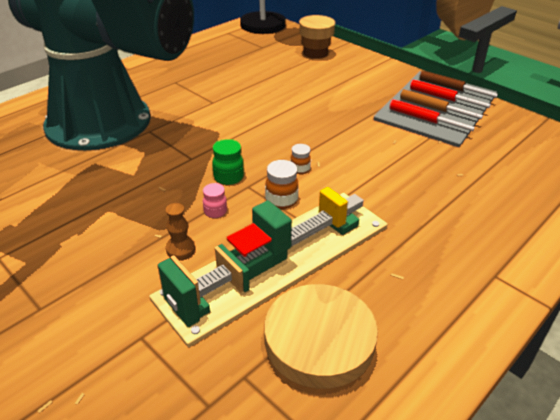

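View pics/side0.png

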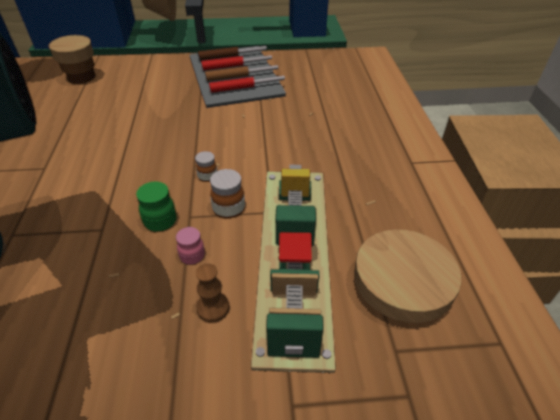

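View pics/wrist0.png

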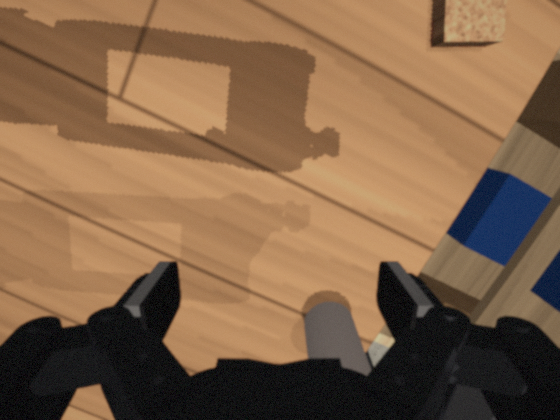

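Scene view: the clamp runs from about (180,290) to (360,210), with the red paddle at about (250,238). Side view: the paddle is at about (296,246) and the yellow stop at (296,184). The blank is to the right, and the jars and spindle are on the robot's side of the clamp. Next I'll enlarge both.

```bash
python3 - <<'E'
import cv2
a=cv2.imread("pics/scene0.png")[170:350,140:400]; cv2.imwrite("pics/sc.png",cv2.resize(a,None,fx=3,fy=3,interpolation=cv2.INTER_CUBIC))
a=cv2.imread("pics/side0.png")[160:370,190:350]; cv2.imwrite("pics/sd.png",cv2.resize(a,None,fx=2.8,fy=2.8,interpolation=cv2.INTER_CUBIC))
E
```

```text
(no output)
```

View pics/sc.png

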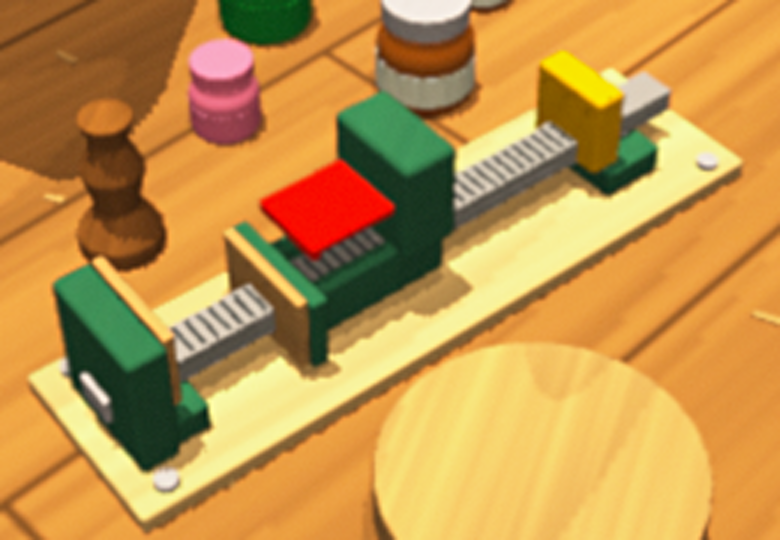

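View pics/sd.png

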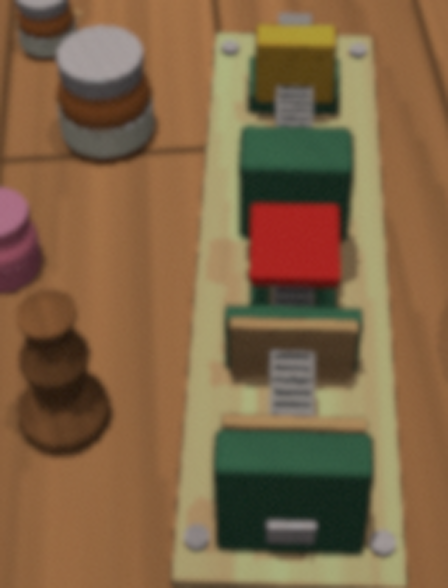

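```bash
cat > h.py <<'E'
import numpy as np,cv2,pickle
def plane(f,px,z):
    K=np.array([[f["fx"],0,f["cx"]],[0,f["fy"],f["cy"]],[0,0,1.]])
    u=cv2.undistortPoints(np.array(px,float).reshape(-1,1,2),K,np.array(f["dist"],float)).reshape(-1,2)
    R=np.array(f["R"]);t=np.array(f["t"]);c=-R.T@t
    d=np.c_[u,np.ones(len(u))]@R
    return c+d*((z-c[2])/d[:,2])[:,None]
def proj(f,X):
    K=np.array([[f["fx"],0,f["cx"]],[0,f["fy"],f["cy"]],[0,0,1.]])
    return cv2.projectPoints(np.array(X,float).reshape(-1,1,3),cv2.Rodrigues(np.array(f["R"]))[0],np.array(f["t"]),K,np.array(f["dist"],float))[0].reshape(-1,2)
E
python3 - <<'E'
from h import *
np.set_printoptions(precision=4,suppress=True)
sc=pickle.load(open("pics/scene0.pkl","rb"));sd=pickle.load(open("pics/side0.pkl","rb"))
A=lambda p:np.array(p)/3+[140,170]-.33
B=lambda p:np.array(p)/2.8+[190,160]-.33
b=plane(sc,A([(30,380),(148,525),(742,162),(612,70)]),.012);print(b,b.mean(0))
b2=plane(sd,B([(172,582),(405,582),(370,38),(222,35)]),.012);print(b2,b2.mean(0))
for q in(b,b2):
    v=(q[2]+q[3]-q[0]-q[1]);print("yaw",np.arctan2(-v[0],v[1]),np.linalg.norm(v)/2)
for n,f,p,z in[("pad",sc,A([(262,206),(316,255),(394,206),(340,163)]),.085),("pad",sd,B([(249,283),(341,283),(338,203),(250,204)]),.085),
 ("tow",sc,A([(337,115),(408,178),(455,153),(383,93)]),.11),("tow",sd,B([(240,168),(352,172),(352,128),(243,128)]),.11),("stop",sc,A([(538,65),(600,108),(620,98),(565,52)]),.08),("stop",sd,B([(257,45),(334,43),(334,26),(258,26)]),.08)]:
    q=plane(f,p,z);print(n,q[:,:2].tolist(),q.mean(0))
E
```

```text
[[ 0.5185 -0.2188  0.012 ]
 [ 0.6272 -0.2308  0.012 ]
 [ 0.6697  0.1641  0.012 ]
 [ 0.5633  0.177   0.012 ]] [ 0.5947 -0.0271  0.012 ]
[[ 0.5128 -0.2195  0.012 ]
 [ 0.6201 -0.2286  0.012 ]
 [ 0.6657  0.1622  0.012 ]
 [ 0.5629  0.1742  0.012 ]] [ 0.5904 -0.0279  0.012 ]
yaw -0.10984977425244727 0.3977363900567171
yaw -0.12140876214421178 0.395139581602913
pad [[0.5658209520526436, -0.10341158575870224], [0.6090362450644935, -0.1075698945331921], [0.6109421222070347, -0.05780707559902243], [0.5695770606700667, -0.0548774671682708]] [ 0.5888 -0.0809  0.085 ]
pad [[0.5580949470262345, -0.10601737305305281], [0.6031355026516007, -0.10984216359209698], [0.6089955118548687, -0.05691013254860716], [0.5630543503689899, -0.053727004975408776]] [ 0.5833 -0.0816  0.085 ]
tow [[0.5633546215759484, -0.050377467563727074], [0.6208075756856117, -0.058312913864400795], [0.6240904858602389, -0.029519101245130963], [0.5670487043167978, -0.0221116325376855]] [ 0.5938 -0.0401  0.11  ]
tow [[0.5581221926202418, -0.05137432837714956], [0.6145704784748376, -0.058995890588162736], [0.6192668163010481, -0.027053600246223608], [0.5620240330621165, -0.022212282113426685]] [ 0.5885 -0.0399  0.11  ]
stop [[0.5827689501448584, 0.080569975630572], [0.6300748775186321, 0.07624499553817132], [0.6322365862794176, 0.09026976929801134], [0.5855653434747916, 0.0998761550247218]] [0.6077 0.0867 0.08  ]
stop [[0.5787801024156807, 0.08046425214496816], [0.6255444218297838, 0.0784117653357132], [0.6277428311451049, 0.09459569211160174], [0.5810189216459689, 0.09853451817141595]] [0.6033 0.088  0.08  ]
```

Emit:
apply_moves:
  moves:
    - [-1,0,0,0,0,0,1]
    - [-1,0,0,0,0,0,1]
    - [-1,0,0,0,0,0,1]
    - [-1,0,0,0,0,0,1]
    - [-1,0,0,0,0,0,1]
    - [-1,0,0,0,0,0,1]
    - [-1,0,0,0,0,0,0.54]
    - [-1,0,0,0,0,0,0]

```text
clock: 0.95
position: [0.2635, -0.5387, 0.231]
eef_rot: [0.998, -0.058, -0.0, -0.0]
wrist_force: [-0.1, 0.0, -0.8]
finger_gap: -0.0002
```

```bash
cat >> h.py <<'E'
from scipy.spatial.transform import Rotation as Rt
YAW=-0.115; u=np.array([-np.sin(YAW),np.cos(YAW),0]); a=np.array([np.cos(YAW),np.sin(YAW),0])
def rel(target,th=-20):
    from station import manip
    s=manip.observe();R=Rt.from_quat(s["eef_rot"]).as_matrix()
    T=np.c_[a,-u,[0,0,-1]]@Rt.from_euler('x',th,degrees=True).as_matrix()
    np.set_printoptions(precision=3,suppress=True)
    print("clk",round(s["clock"],2),"pos",s["position"],"F",s["wrist_force"],"gap",s["finger_gap"])
    d=np.array(target)-s["position"]
    print("d clamp(a,u,z)",d@a,d@u,d[2]," shift units",R.T@d/.025," turn units",Rt.from_matrix(R.T@T).as_rotvec(degrees=True)/5)
P=np.array([.586,-.081,.085])
E
python3 -c "
from h import *
rel(P-.008*u+[0,0,.06])"
```

```text
clk 0.95 pos [ 0.263 -0.539  0.231] F [-0.111  0.036 -0.773] gap -0.0001623192280302665
d clamp(a,u,z) 0.2678694146433102 0.4837306018600525 -0.08595204304414844  shift units [ 10.692 -19.36    3.448]  turn units [-4.008  0.006 -0.013]
```

Emit:
apply_moves:
  moves:
    - [-1,0.6,-1,0,0,0,0]
    - [-1,0.6,-1,0,0,0,0]
    - [-1,0.6,-1,0,0,0,0]
    - [-1,0.6,-1,0,0,0,0]
    - [-1,0.6,-1,0,0,0,0]
    - [-1,0.6,-1,0,0,0,0]
    - [-1,0.6,-1,0,0,0,0]
    - [-1,0.6,-1,0,0,0,0]

```text
clock: 1.75
position: [0.4064, -0.3531, 0.2312]
eef_rot: [0.998, -0.057, -0.0, -0.0]
wrist_force: [0.5, -0.9, 0.4]
finger_gap: -0.0001
```

Emit:
apply_moves:
  moves:
    - [-1,0.6,-1,0,0,0,0]
    - [-1,0.6,-1,0,0,0,0]
    - [-1,0.6,-1,0,0,0,0]
    - [-1,0.6,-1,0,0,0,0]
    - [-1,0.6,-1,0,0,0,0]
    - [-1,0.6,-1,0,0,0,0]
    - [-1,0.6,-1,0,0,0,0]
    - [-1,0.6,-1,0,0,0,0]

```text
clock: 2.55
position: [0.5487, -0.1683, 0.2312]
eef_rot: [0.998, -0.057, -0.0, -0.0]
wrist_force: [0.2, 0.3, -0.5]
finger_gap: 0.0001
```

Emit:
apply_moves:
  moves:
    - [-1,0.6,-1,0,0,0,0]
    - [-1,0.5,-1,0,0,0,0]
    - [-1,0,-1,0,0,0,0]
    - [-1,0,-0.36,0,-1,0,0]
    - [-1,0,0,0,-1,0,0]
    - [-1,0,0,0,-1,0,0]
    - [-1,0,0,0,-1,0,0]
    - [-1,0,0,0,0,0,0]

```text
clock: 3.35
position: [0.5849, -0.087, 0.2302]
eef_rot: [0.983, -0.055, -0.011, 0.174]
wrist_force: [-0.2, 0.0, -1.4]
finger_gap: -0.0001
```

```bash
python3 - <<'E'
from h import *
rel(P-.008*u+[0,0,.06])
from station import manip
for n in ["wrist","side"]:
    f=manip.grab_frame(n);pickle.dump(f,open(f"pics/{n}1.pkl","wb"));im=f["pixels"][:,:,::-1].copy()
    if n=="side": im=cv2.resize(im[100:320,180:400],None,fx=2.7,fy=2.7,interpolation=cv2.INTER_CUBIC)
    cv2.imwrite(f"pics/{n}1.png",im)
E
```

```text
clk 3.35 pos [ 0.585 -0.087  0.23 ] F [-0.238  0.019 -1.382] gap -6.294445231874432e-05
d clamp(a,u,z) 0.0004310138274164191 -0.001953723256618557 -0.08516248744425076  shift units [ 0.026 -1.093  3.227]  turn units [0.007 0.015 0.051]
```

View pics/wrist1.png

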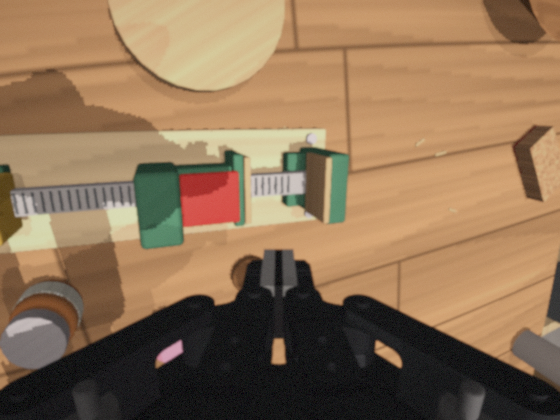

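View pics/side1.png

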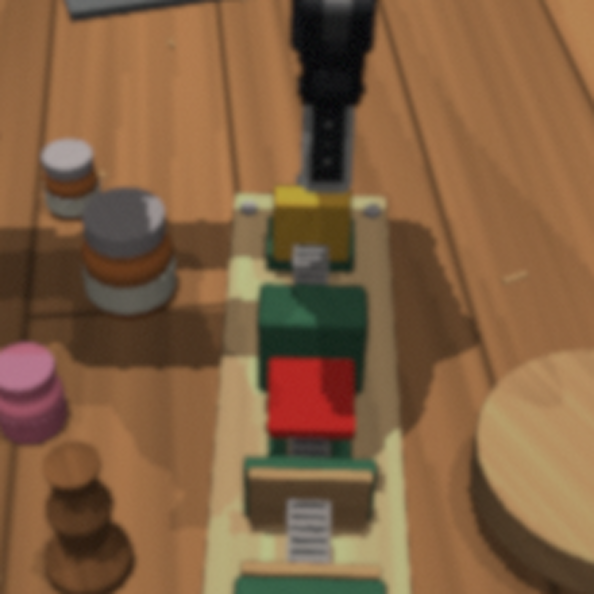

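The wrist view shows the paddle with corners at about (179,173) to (240,228) and the tower to its left. In the side view, the shut fingers hang above the clamp line.

```bash
python3 - <<'E'
from h import *
f=pickle.load(open("pics/wrist1.pkl","rb"))
q=plane(f,[(179,173),(237,170),(240,223),(180,228)],.085);print(q,q.mean(0))
rel(P-.008*u+[0,0,.03])
E
```

```text
[[ 0.61148027 -0.0563837   0.085     ]
 [ 0.60570685 -0.10425769  0.085     ]
 [ 0.55790709 -0.10005314  0.085     ]
 [ 0.56513782 -0.04835393  0.085     ]] [ 0.58505801 -0.07726211  0.085     ]
clk 3.45 pos [ 0.585 -0.088  0.231] F [ 0.295 -0.22   0.446] gap 0.0003925941121543144
d clamp(a,u,z) -3.223721741304094e-05 -0.0004770681170136041 -0.11589048468833994  shift units [ 0.005 -1.559  4.366]  turn units [-0.022  0.009  0.02 ]
```

Emit:
apply_moves:
  moves:
    - [-1,0,-0.31,0.87,0,0,0]
    - [-1,0,-0.31,0.87,0,0,0]
    - [-1,0,-0.31,0.87,0,0,0]
    - [-1,0,-0.31,0.87,0,0,0]
    - [-1,0,-0.31,0.87,0,0,0]
    - [-1,0,0,0,0,0,0]
    - [-1,0,0,0,0,0,0]
    - [-1,0,0,0,0,0,0]

```text
clock: 4.25
position: [0.5862, -0.0906, 0.1173]
eef_rot: [0.983, -0.058, -0.009, 0.173]
wrist_force: [0.4, -0.1, 0.8]
finger_gap: -0.0003
```

```bash
python3 - <<'E'
from h import *
rel(P-.008*u+[0,0,-.003])
from station import manip
o=[]
for n in ["scene","side"]:
    f=manip.grab_frame(n);im=f["pixels"][:,:,::-1].copy()
    c=im[170:310,190:330] if n=="scene" else im[170:310,230:370]
    o.append(cv2.resize(c,(400,400),interpolation=cv2.INTER_CUBIC))
cv2.imwrite("pics/c2.png",np.hstack(o))
E
```

```text
clk 4.25 pos [ 0.586 -0.091  0.117] F [ 0.377 -0.058  0.82 ] gap -0.00026813237480854756
d clamp(a,u,z) -0.001290849141035134 0.0015136221501704055 -0.035330934382583945  shift units [-0.055 -0.539  1.308]  turn units [-0.006 -0.018 -0.027]
```

View pics/c2.png

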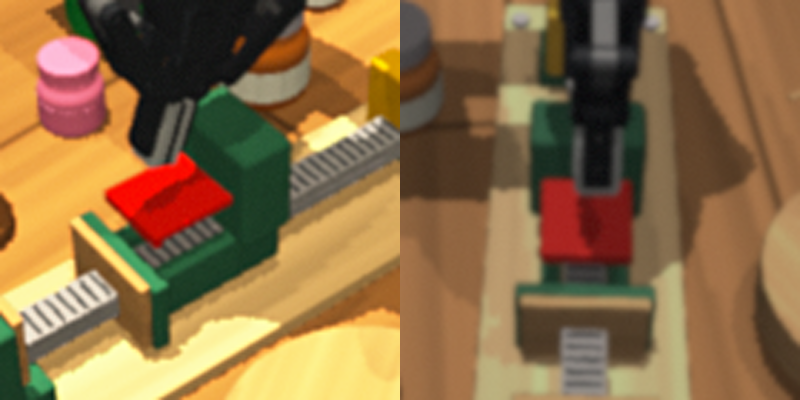

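Emit:
apply_moves:
  moves:
    - [-1,0,-0.1,0.26,0,0,0]
    - [-1,0,-0.1,0.26,0,0,0]
    - [-1,0,-0.1,0.26,0,0,0]
    - [-1,0,-0.1,0.26,0,0,0]
    - [-1,0,-0.02,0.06,0,0,0]
    - [-1,0,-0.02,0.06,0,0,0]
    - [-1,0,0,0,0,0,0]
    - [-1,0,0,0,0,0,0]

```text
clock: 5.15
position: [0.5849, -0.0896, 0.085]
eef_rot: [0.983, -0.057, -0.01, 0.173]
wrist_force: [-1.0, 0.4, 1.6]
finger_gap: 0.0003
```

```bash
python3 - <<'E'
from h import *
rel(P)
E
```

```text
clk 5.15 pos [ 0.585 -0.09   0.085] F [-0.972  0.368  1.584] gap 0.00033342263121222685
d clamp(a,u,z) 7.701107297127983e-05 0.008645457742914538 1.1731378744800347e-05  shift units [ 0.003 -0.325 -0.119]  turn units [ 0.001  0.01  -0.01 ]
```

Emit:
apply_moves:
  moves:
    - [-1,0,-0.02,0.06,0,0,0]
    - [-1,0,-0.02,0.06,0,0,0]
    - [-1,0,-0.02,0.06,0,0,0]
    - [-1,0,-0.02,0.06,0,0,0]
    - [-1,0,0,0,0,0,0]
    - [-1,0,0,0,0,0,0]
    - [-1,0,0,0,0,0,0]
    - [-1,0,0,0,0,0,0]

```text
clock: 5.95
position: [0.5851, -0.0897, 0.0786]
eef_rot: [0.983, -0.057, -0.01, 0.173]
wrist_force: [-2.4, -1.8, 2.8]
finger_gap: 0.0003
```

```bash
cat > v.py <<'E'
import sys
from h import *
rel(P)
from station import manip
o=[]
for n in ["scene","side"]:
    f=manip.grab_frame(n);im=f["pixels"][:,:,::-1].copy()
    c=im[140:310,190:360] if n=="scene" else im[160:300,230:370]
    o.append(cv2.resize(c,(400,400),interpolation=cv2.INTER_CUBIC))
cv2.imwrite(sys.argv[1],np.hstack(o))
E
python3 v.py pics/c3.png
```

```text
clk 5.95 pos [ 0.585 -0.09   0.079] F [-2.444 -1.778  2.815] gap 0.000337667365833762
d clamp(a,u,z) -7.992668599346241e-05 0.008765353326390002 0.006425056369197241  shift units [-0.004 -0.242 -0.361]  turn units [-0.     0.006 -0.01 ]
```

View pics/c3.png

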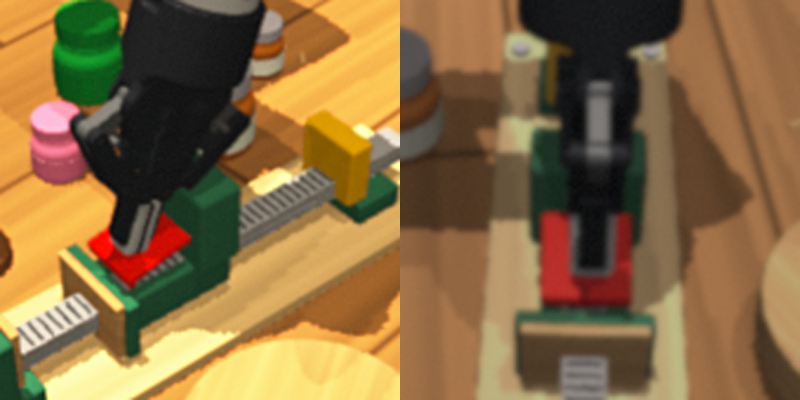

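Emit:
apply_moves:
  moves:
    - [-1,0,-0.08,-0.03,0,0,0]
    - [-1,0,-0.08,-0.03,0,0,0]
    - [-1,0,-0.08,-0.03,0,0,0]
    - [-1,0,-0.08,-0.03,0,0,0]
    - [-1,0,-0.08,-0.03,0,0,0]
    - [-1,0,0,0,0,0,0]
    - [-1,0,0,0,0,0,0]
    - [-1,0,0,0,0,0,0]

```text
clock: 6.85
position: [0.5865, -0.0787, 0.0785]
eef_rot: [0.983, -0.057, -0.01, 0.173]
wrist_force: [-2.9, 0.2, 3.4]
finger_gap: 0.0003
```

```bash
python3 v.py pics/c4.png
```

```text
clk 6.85 pos [ 0.587 -0.079  0.079] F [-2.922  0.205  3.417] gap 0.00025759296889363775
d clamp(a,u,z) -0.0002715325451153022 -0.0023645301261247713 0.006467500308484558  shift units [-0.011  0.177 -0.211]  turn units [-0.009  0.001 -0.011]
```

View pics/c4.png

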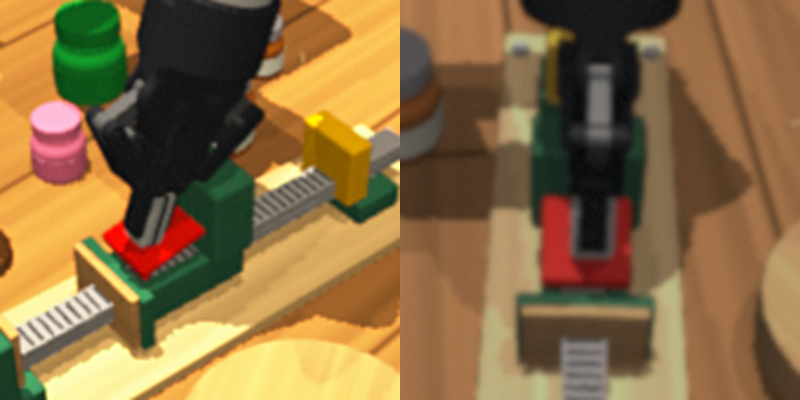

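Emit:
apply_moves:
  moves:
    - [-1,0,-0.19,-0.07,0,0,0]
    - [-1,0,-0.19,-0.07,0,0,0]
    - [-1,0,-0.19,-0.07,0,0,0]
    - [-1,0,-0.19,-0.07,0,0,0]
    - [-1,0,-0.19,-0.07,0,0,0]
    - [-1,0,-0.19,-0.07,0,0,0]
    - [-1,0,-0.19,-0.07,0,0,0]
    - [-1,0,-0.19,-0.07,0,0,0]

```text
clock: 7.75
position: [0.5913, -0.0384, 0.0788]
eef_rot: [0.983, -0.057, -0.01, 0.173]
wrist_force: [0.0, -2.9, 2.8]
finger_gap: 0.0001
```

```bash
python3 v.py pics/c5.png
```

```text
clk 7.75 pos [ 0.591 -0.038  0.079] F [ 0.037 -2.904  2.759] gap 5.283370018881565e-05
d clamp(a,u,z) -0.0003943519371714829 -0.04293933004597826 0.006167160596178348  shift units [-0.015  1.698  0.355]  turn units [-0.001 -0.    -0.008]
```

View pics/c5.png

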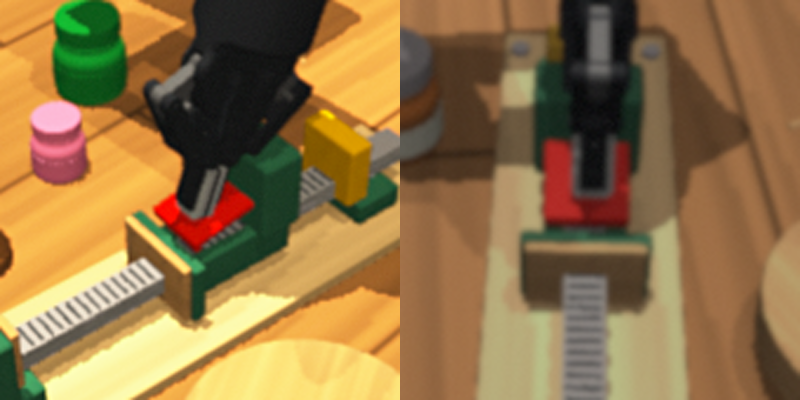

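The jaw is sliding with the paddle held down (about 3 N each way).

Emit:
apply_moves:
  moves:
    - [-1,0,-0.19,-0.07,0,0,0]
    - [-1,0,-0.19,-0.07,0,0,0]
    - [-1,0,-0.19,-0.07,0,0,0]
    - [-1,0,-0.19,-0.07,0,0,0]
    - [-1,0,-0.19,-0.07,0,0,0]
    - [-1,0,-0.19,-0.07,0,0,0]
    - [-1,0,-0.19,-0.07,0,0,0]
    - [-1,0,-0.19,-0.07,0,0,0]

```text
clock: 8.65
position: [0.596, 0.0018, 0.079]
eef_rot: [0.983, -0.057, -0.01, 0.173]
wrist_force: [-0.1, -3.1, 4.0]
finger_gap: 0.0
```

```bash
python3 v.py pics/c6.png
```

```text
clk 8.65 pos [0.596 0.002 0.079] F [-0.061 -3.116  3.956] gap 3.555651646065806e-05
d clamp(a,u,z) -0.0004324920889611704 -0.0834046741861428 0.005998657814502206  shift units [-0.015  3.217  0.915]  turn units [-0.001  0.    -0.009]
```

View pics/c6.png

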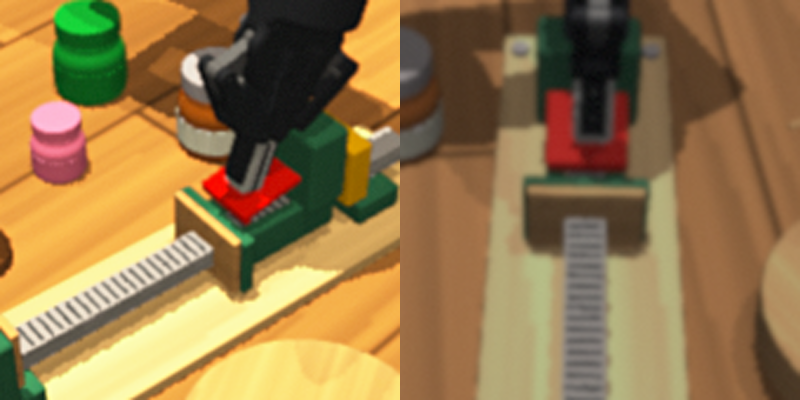

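Emit:
apply_moves:
  moves:
    - [-1,0,-0.08,-0.03,0,0,0]
    - [-1,0,-0.08,-0.03,0,0,0]
    - [-1,0,-0.08,-0.03,0,0,0]
    - [-1,0,-0.08,-0.03,0,0,0]
    - [-1,0,-0.08,-0.03,0,0,0]
    - [-1,0,0,0,0,0,0]
    - [-1,0,0,0,0,0,0]
    - [-1,0,0,0,0,0,0]

```text
clock: 9.55
position: [0.5967, 0.0118, 0.079]
eef_rot: [0.983, -0.057, -0.01, 0.173]
wrist_force: [-0.7, -3.9, 3.7]
finger_gap: 0.0002
```

```bash
python3 v.py pics/c7.png
```

```text
clk 9.55 pos [0.597 0.012 0.079] F [-0.696 -3.935  3.744] gap 0.00024159255769801185
d clamp(a,u,z) 6.165047284451866e-05 -0.093430053941393 0.006021442427065496  shift units [0.007 3.594 1.052]  turn units [ 0.001  0.012 -0.01 ]
```

View pics/c7.png

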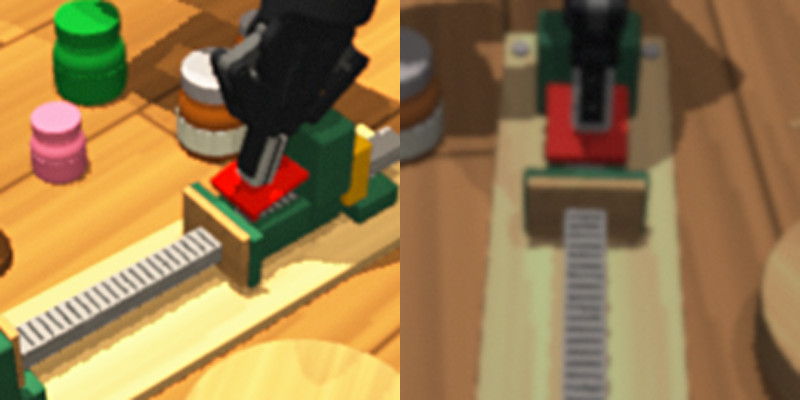

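Emit:
apply_moves:
  moves:
    - [-1,0,-0.08,-0.03,0,0,0]
    - [-1,0,-0.08,-0.03,0,0,0]
    - [-1,0,-0.08,-0.03,0,0,0]
    - [-1,0,0,0,0,0,0]
    - [-1,0,0,0,0,0,0]
    - [-1,0,0,0,0,0,0]
    - [-1,0,0,0,0,0,0]
    - [-1,0,0,0,0,0,0]

```text
clock: 10.45
position: [0.5977, 0.0182, 0.0793]
eef_rot: [0.983, -0.057, -0.01, 0.174]
wrist_force: [-0.5, -5.6, 5.4]
finger_gap: -0.0002
```

```bash
python3 v.py pics/c8.png
```

```text
clk 10.45 pos [0.598 0.018 0.079] F [-0.541 -5.635  5.396] gap -0.00022012331530432867
d clamp(a,u,z) -0.0002708778853048514 -0.09990022561669631 0.0056514516120055175  shift units [-0.007  3.832  1.156]  turn units [ 0.005  0.004 -0.009]
```

View pics/c8.png

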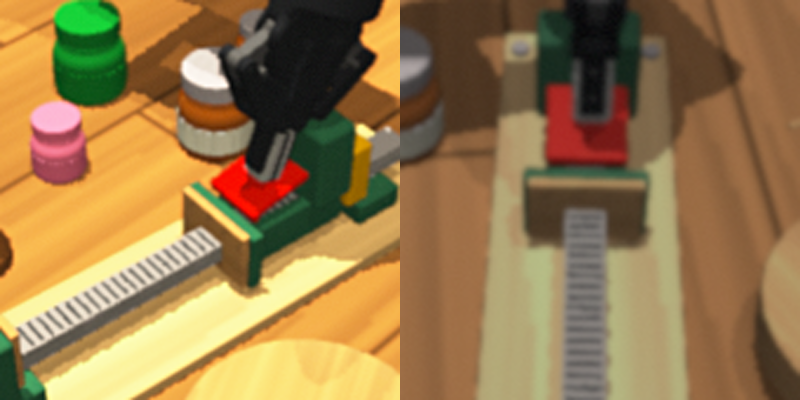

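The jaw didn't move this time. The tip slid forward over the paddle instead, so the jaw is probably on the stop. I'll push firmly against the face to confirm.

Emit:
apply_moves:
  moves:
    - [-1,0,-0.08,-0.03,0,0,0]
    - [-1,0,-0.08,-0.03,0,0,0]
    - [-1,0,-0.04,-0.01,0,0,0]
    - [-1,0,0,0,0,0,0]
    - [-1,0,0,0,0,0,0]
    - [-1,0,0,0,0,0,0]
    - [-1,0,0,0,0,0,0]
    - [-1,0,0,0,0,0,0]

```text
clock: 11.35
position: [0.5979, 0.0206, 0.0797]
eef_rot: [0.983, -0.057, -0.011, 0.176]
wrist_force: [0.7, -15.2, 5.1]
finger_gap: -0.0001
```

```bash
python3 v.py pics/c9.png
```

```text
clk 11.35 pos [0.598 0.021 0.08 ] F [  0.658 -15.164   5.097] gap -0.00013856144293100702
d clamp(a,u,z) -0.00017759946713949364 -0.10229406817953335 0.005292696582509568  shift units [-0.005  3.911  1.22 ]  turn units [ 0.058  0.015 -0.003]
```

View pics/c9.png

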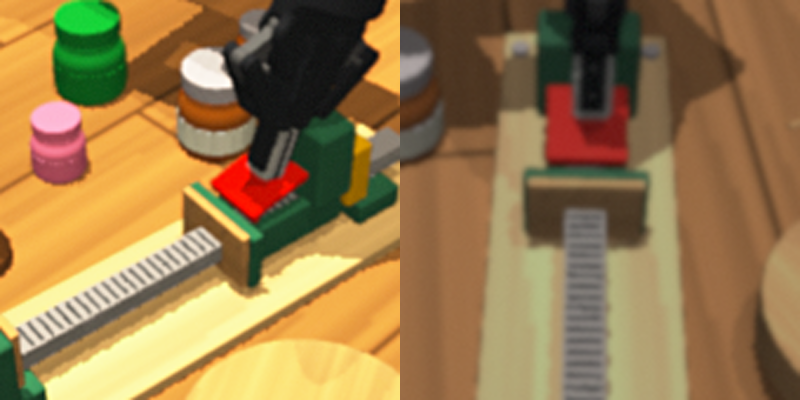

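15 N along the bar and no jaw movement, with the paddle down: the jaw is on the stop. Now lift straight up.

Emit:
apply_moves:
  moves:
    - [-1,0,0.04,-0.11,0,0,0]
    - [-1,0,0.04,-0.11,0,0,0]
    - [-1,0,0.04,-0.11,0,0,0]
    - [-1,0,0.08,-0.22,0,0,0]
    - [-1,0,0.14,-0.37,0,0,0]
    - [-1,0,0.28,-0.75,0,0,0]
    - [-1,0,0.28,-0.75,0,0,0]
    - [-1,0,0.28,-0.75,0,0,0]

```text
clock: 12.25
position: [0.5985, 0.0239, 0.1647]
eef_rot: [0.983, -0.057, -0.01, 0.173]
wrist_force: [0.2, -0.1, -1.1]
finger_gap: 0.0003
```

Emit:
apply_moves:
  moves:
    - [-1,0,0.6,-0.7,0,0,0]
    - [-1,0,0.8,-0.7,0,0,0]
    - [-1,0,1,-0.4,0,0,0]
    - [-1,0,1,-0.4,0,0,0]
    - [-1,0,1,-0.4,0,0,0]
    - [-1,0,1,-0.4,0,0,0]
    - [-1,0,1,-0.4,0,0,0]
    - [-1,0,0,0,0,0,0]

```text
clock: 13.05
position: [0.5856, -0.099, 0.3017]
eef_rot: [0.983, -0.058, -0.007, 0.173]
wrist_force: [0.2, -0.1, -0.2]
finger_gap: -0.0002
```

```bash
python3 - <<'E'
from h import *
from station import manip
rel(P); o=[]
for n in ["scene","side"]:
    f=manip.grab_frame(n);pickle.dump(f,open(f"pics/{n}9.pkl","wb"));im=f["pixels"][:,:,::-1].copy();cv2.imwrite(f"pics/{n}9.png",im)
    c=im[150:350,150:400] if n=="scene" else im[140:340,180:430]
    cv2.imwrite(f"pics/{n}9c.png",cv2.resize(c,None,fx=3,fy=3,interpolation=cv2.INTER_CUBIC))
E
```

```text
clk 13.05 pos [ 0.586 -0.099  0.302] F [ 0.234 -0.125 -0.22 ] gap -0.00024352400775036373
d clamp(a,u,z) -0.001687396731412112 0.017921092744748682 -0.21667047335541867  shift units [-0.121 -3.636  7.899]  turn units [-0.002 -0.055 -0.049]
```

View pics/scene9c.png

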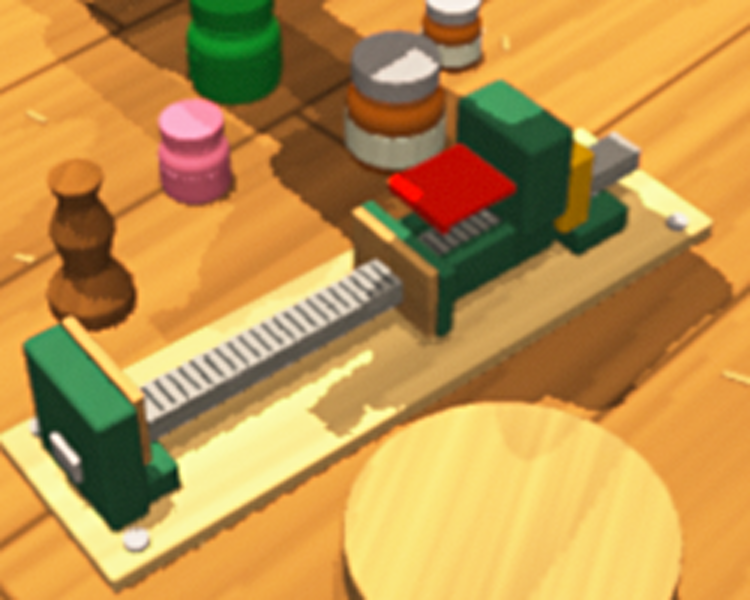

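View pics/side9c.png

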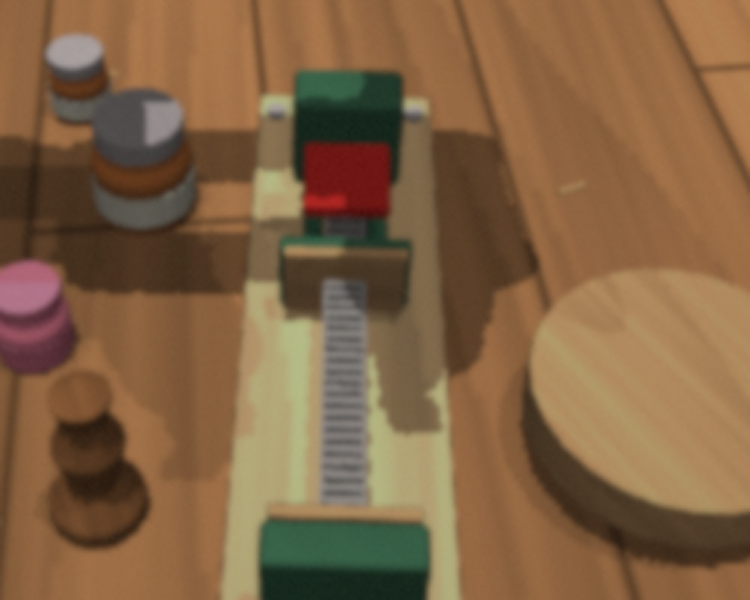

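```bash
python3 - <<'E'
from h import *
sc=pickle.load(open("pics/scene9.pkl","rb"));sd=pickle.load(open("pics/side9.pkl","rb"));s0=pickle.load(open("pics/scene0.pkl","rb"));d0=pickle.load(open("pics/side0.pkl","rb"))
C=lambda p,o:np.array(p)/3+o-.33
np.set_printoptions(precision=4,suppress=True)
t=plane(sc,C([(458,107),(528,165),(572,137),(500,80)],[150,150]),.11);print("tower u scene",t@u)
t=plane(sd,C([(294,112),(402,117),(403,73),(296,71)],[180,140]),.11);print("side",t@u)
p=plane(sc,C([(389,184),(445,230),(516,187),(462,145)],[150,150]),.085);print("paddle scene",p@u)
p=plane(sd,C([(304,214),(390,214),(391,145),(305,144)],[180,140]),.085);print("paddle side",p@u)
print("stop front u: scene",np.array([[.5828,.0806,0],[.6301,.0762,0]])@u,"side",np.array([[.5788,.0805,0],[.6255,.0784,0]])@u)
print("paddle0 u",np.array([.586,-.081,0])@u)
for n,a0,b in(("scene",s0,sc),("side",d0,sd)):
    d=cv2.absdiff(a0["pixels"],b["pixels"]).max(2)
    print(n,d.shape)
E
```

```text
tower u scene [0.1095 0.1061 0.139  0.1426]
side [0.1073 0.1049 0.142  0.142 ]
paddle scene [0.061  0.0607 0.1109 0.1116]
paddle side [0.0561 0.0575 0.1108 0.1102]
stop front u: scene [0.1469 0.148 ] side [0.1464 0.1497]
paddle0 u -0.01322341813076449
scene (420, 560)
side (420, 560)
```

View pics/side9.png

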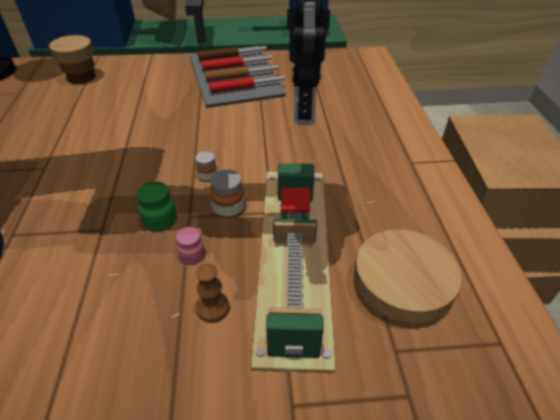

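```bash
python3 - <<'E'
import cv2,numpy as np
a=cv2.imread("pics/scene9.png")[165:245,290:390]; b=cv2.imread("pics/scene0.png")[165:245,290:390]
cv2.imwrite("pics/z.png",np.vstack([cv2.resize(x,None,fx=3.7,fy=3.7,interpolation=cv2.INTER_CUBIC) for x in(a,b)]))
E
```

```text
(no output)
```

View pics/z.png

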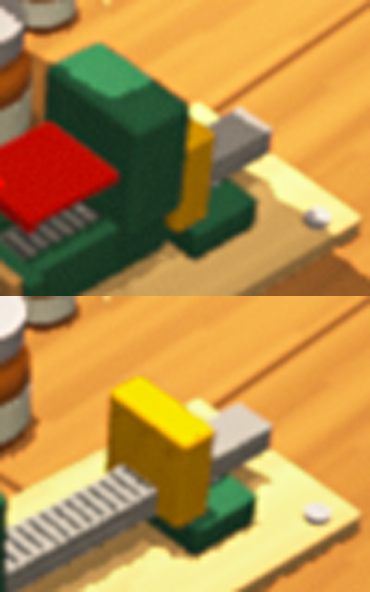

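```bash
python3 - <<'E'
from h import *
from station import manip
f=manip.grab_frame("wrist");pickle.dump(f,open("pics/wrist9.pkl","wb"));cv2.imwrite("pics/wrist9.png",f["pixels"][:,:,::-1])
np.set_printoptions(precision=1,suppress=True)
g=pickle.load(open("pics/wrist9.pkl","rb"))
o=P-P@u*u; 
print(proj(f,[ (P-P@u*u)*[1,1,0]+u*uu+a*aa+np.array([0,0,z]) for uu,z in((.141,.08),(.147,.08)) for aa in(-.025,.025)]))
E
```

```text
[[ 31.2 221.6]
 [ 20.7 169.2]
 [ 24.2 222.2]
 [ 13.4 169.7]]
```

View pics/wrist9.png

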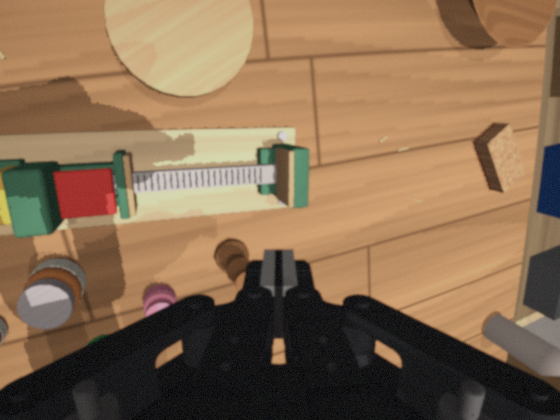

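I can't rule out a gap of about 5 mm between the tower top and the stop. I'll look from directly above.

Emit:
apply_moves:
  moves:
    - [-1,0,-0.96,-0.05,0,0,0]
    - [-1,0,-0.96,-0.05,0,0,0]
    - [-1,0,-0.96,-0.05,0,0,0]
    - [-1,0,-0.96,-0.05,0,0,0]
    - [-1,0,-0.96,-0.05,0,0,0]
    - [-1,0,-0.96,-0.05,0,0,0]
    - [-1,0,-0.96,-0.05,0,0,0]
    - [-1,0,0,0,0,0,0]

```text
clock: 14.0
position: [0.6019, 0.0661, 0.2463]
eef_rot: [0.983, -0.055, -0.012, 0.173]
wrist_force: [0.7, -0.2, -0.4]
finger_gap: 0.0003
```

```bash
python3 - <<'E'
from h import *
from station import manip
f=manip.grab_frame("wrist");pickle.dump(f,open("pics/wrist10.pkl","wb"));im=f["pixels"][:,:,::-1]
cv2.imwrite("pics/wrist10.png",cv2.resize(im[60:310,50:430],None,fx=2,fy=2,interpolation=cv2.INTER_CUBIC))
rel(P+.091*u+[0,0,.03])
E
```

```text
clk 14.05 pos [0.602 0.064 0.247] F [ 0.88  -0.823  0.064] gap 0.00011280324971664891
d clamp(a,u,z) 0.0008009105221533417 -0.0552907698672284 -0.13216275415631723  shift units [0.044 0.269 5.724]  turn units [0.002 0.026 0.038]
```

View pics/wrist10.png

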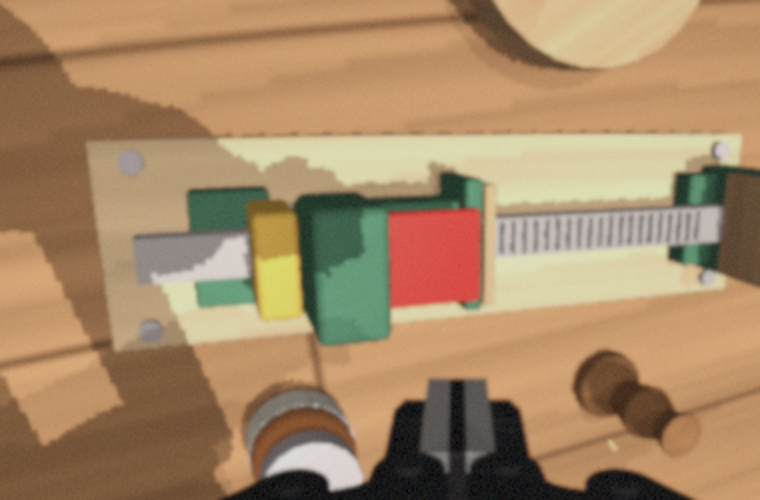

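```bash
python3 - <<'E'
from h import *
f=pickle.load(open("pics/wrist10.pkl","rb"))
C=lambda p:np.array(p)/2+[50,60]-.25
np.set_printoptions(precision=4,suppress=True)
t=plane(f,C([(312,240),(317,340),(388,240),(389,335)]),.11);print("tower +y edge,-y edge u",t@u)
t=plane(f,C([(298,230),(302,315),(250,230),(258,318)]),.08);print("stop -y edge,+y edge u",t@u)
# predicted pixel of tower +y face for two hypotheses
b=plane(f,C([(317,340)]),.11)[0]
for z in(.11,.1,.08,.06,.045): print(z,(proj(f,[[b[0],b[1],z]])[0]-[50,60]+.25)*2)
E
```

```text
tower +y edge,-y edge u [0.1483 0.1485 0.1166 0.1172]
stop -y edge,+y edge u [0.1502 0.1508 0.1709 0.1705]
0.11 [317. 340.]
0.1 [313.5376 332.6897]
0.08 [307.2279 319.3524]
0.06 [301.6248 307.4914]
0.045 [297.8181 299.4238]
```

The overhead view puts the gap at about 0 to 2 mm, which is within reading error. There's plenty of time, so I'll press the paddle again near its middle and push once more to be sure.

Emit:
apply_moves:
  moves:
    - [-1,0.04,0.05,0.95,0,0,0]
    - [-1,0,0.05,0.95,0,0,0]
    - [-1,0,0.05,0.95,0,0,0]
    - [-1,0,0.05,0.95,0,0,0]
    - [-1,0,0.05,0.95,0,0,0]
    - [-1,0,0.05,0.95,0,0,0]
    - [-1,0,0,0,0,0,0]
    - [-1,0,0,0,0,0,0]

```text
clock: 14.85
position: [0.5971, 0.0064, 0.1177]
eef_rot: [0.983, -0.057, -0.011, 0.173]
wrist_force: [-0.2, 0.4, -0.5]
finger_gap: 0.0001
```

```bash
python3 v.py pics/d1.png; python3 -c "
from h import *
rel(P+.091*u+[0,0,-.008])"
```

```text
clk 14.85 pos [0.597 0.006 0.118] F [-0.151  0.371 -0.503] gap 0.00011241386529230696
d clamp(a,u,z) -0.0009575096387532331 -0.08811347616753623 -0.03271686635008435  shift units [-0.032  2.864  2.436]  turn units [ 0.003  0.017 -0.012]
clk 14.95 pos [0.598 0.007 0.119] F [-0.419  0.137 -0.066] gap 0.0002620257515029145
d clamp(a,u,z) -0.0021968050324434937 0.0021552321272114068 -0.04189779990791119  shift units [-0.091 -0.653  1.546]  turn units [-0.005 -0.018 -0.016]
```

View pics/d1.png

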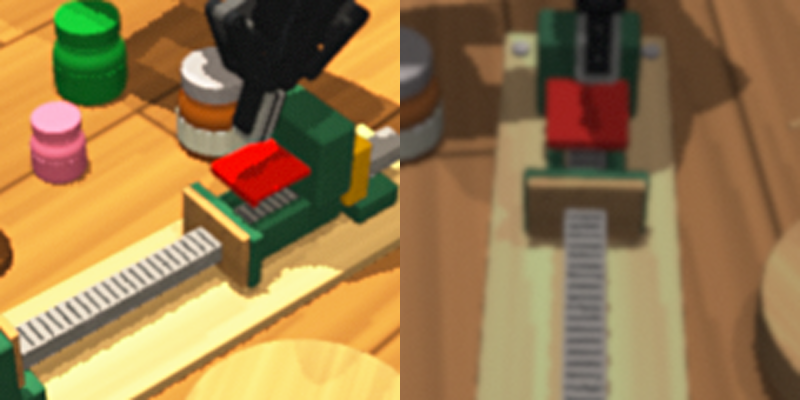

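Emit:
apply_moves:
  moves:
    - [-1,-0.05,-0.11,0.29,0,0,0]
    - [-1,-0.04,-0.11,0.29,0,0,0]
    - [-1,0,-0.11,0.29,0,0,0]
    - [-1,0,-0.11,0.29,0,0,0]
    - [-1,0,-0.05,0.13,0,0,0]
    - [-1,0,-0.05,0.13,0,0,0]
    - [-1,0,-0.05,0.13,0,0,0]
    - [-1,0,0,0,0,0,0]

```text
clock: 15.75
position: [0.595, 0.0069, 0.0776]
eef_rot: [0.983, -0.057, -0.01, 0.174]
wrist_force: [-4.5, -2.3, 14.1]
finger_gap: -0.0002
```

Emit:
apply_moves:
  moves:
    - [-1,0,-0.08,-0.03,0,0,0]
    - [-1,0,-0.08,-0.03,0,0,0]
    - [-1,0,-0.08,-0.03,0,0,0]
    - [-1,0,-0.08,-0.03,0,0,0]
    - [-1,0,-0.08,-0.03,0,0,0]
    - [-1,0,0,0,0,0,0]
    - [-1,0,0,0,0,0,0]
    - [-1,0,0,0,0,0,0]

```text
clock: 16.55
position: [0.5969, 0.0149, 0.0785]
eef_rot: [0.983, -0.057, -0.01, 0.176]
wrist_force: [-2.5, -12.2, 13.8]
finger_gap: 0.0003
```

```bash
python3 v.py pics/d2.png
```

```text
clk 16.55 pos [0.597 0.015 0.079] F [ -2.519 -12.189  13.822] gap 0.0002550908937790375
d clamp(a,u,z) 0.00019656944334866774 -0.0964733240522981 0.006454596291717032  shift units [0.011 3.708 1.098]  turn units [ 0.065 -0.007 -0.011]
```

View pics/d2.png

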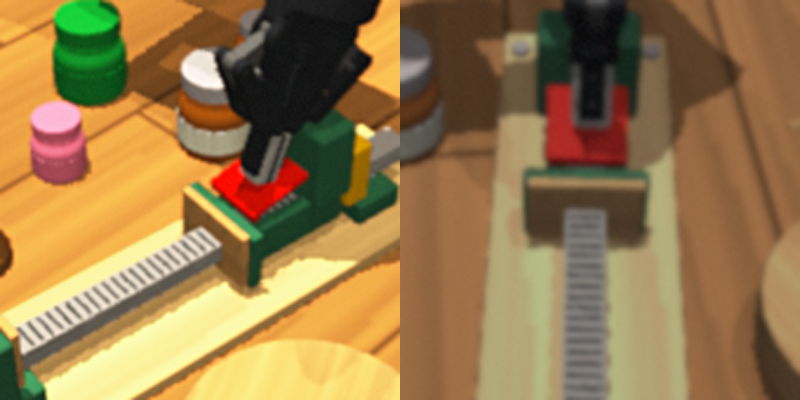

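The paddle is fully down on its stop (14 N) and 12 N of push doesn't move the jaw, so it is at the end stop. Lifting straight up and clear.

Emit:
apply_moves:
  moves:
    - [-1,0,0.04,-0.11,0,0,0]
    - [-1,0,0.04,-0.11,0,0,0]
    - [-1,0,0.04,-0.11,0,0,0]
    - [-1,0,0.08,-0.22,0,0,0]
    - [-1,0,0.14,-0.37,0,0,0]
    - [-1,0,0.28,-0.75,0,0,0]
    - [-1,0,0.28,-0.75,0,0,0]
    - [-1,0,0.28,-0.75,0,0,0]

```text
clock: 17.45
position: [0.5962, 0.0184, 0.1617]
eef_rot: [0.983, -0.057, -0.01, 0.173]
wrist_force: [-0.4, 0.4, 0.7]
finger_gap: -0.0004
```

Emit:
apply_moves:
  moves:
    - [-1,0,0.6,-0.7,0,0,0]
    - [-1,0,0.8,-0.7,0,0,0]
    - [-1,0,1,-0.4,0,0,0]
    - [-1,0,1,-0.4,0,0,0]
    - [-1,0,1,-0.4,0,0,0]
    - [-1,0,1,-0.4,0,0,0]
    - [-1,0,1,-0.4,0,0,0]
    - [-1,0,0,0,0,0,0]

```text
clock: 18.25
position: [0.5835, -0.1045, 0.2986]
eef_rot: [0.983, -0.058, -0.008, 0.174]
wrist_force: [0.6, -0.8, -0.4]
finger_gap: -0.0001
```

```bash
python3 v.py pics/d3.png;python3 - <<'E'
from h import *
from station import manip
f=manip.grab_frame("scene");g=pickle.load(open("pics/scene9.pkl","rb"))
d=cv2.absdiff(f["pixels"],g["pixels"]).max(2)[220:265,195:330]
print((d>60).sum())
E
```

```text
clk 18.25 pos [ 0.583 -0.104  0.299] F [ 0.564 -0.751 -0.404] gap -7.074275700571703e-05
d clamp(a,u,z) -0.00016364675178266302 0.023618549887916767 -0.213618797658628  shift units [-0.053 -3.811  7.706]  turn units [ 0.001 -0.046 -0.047]
44
```

View pics/d3.png

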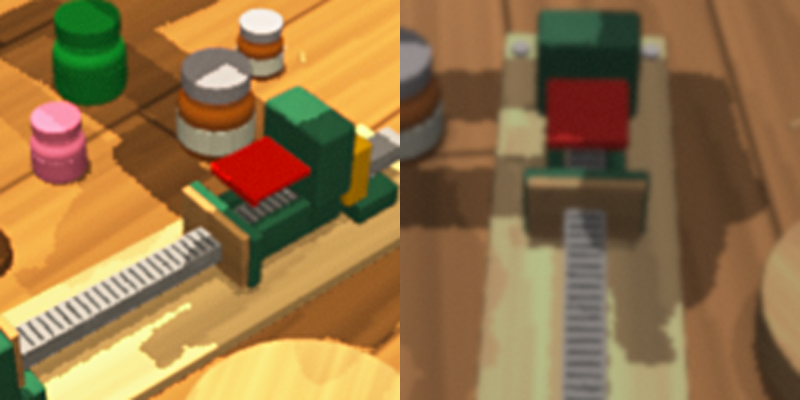

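The paddle is up again, the jaw is at the yellow stop and the bystanders haven't moved. Handing in.

```bash
python3 -c "
from station import manip
print(manip.job_done())"
```

```text
the job is handed in; nothing more can be done
None
```

I opened the clamp and handed the job in at about 18 s of the 32 s allowed. With the shut fingertips I pressed the red paddle and slid the jaw about 0.10 m back to the yellow end stop. I then lifted straight up and moved clear, with nothing gripped.

**Jaw at the stop:** The jaw held still under a 15 N push with the paddle down. I pressed the paddle again, fully down this time, and it still didn't move under 12 N.

**After lifting:** The last pictures show the paddle up again and the jaw still at the stop. The blank, wax jar and spindle look unmoved, by eye. The tool was about 0.2 m above the clamp and the wrist force was about zero.

**Check that disagreed:** Pixel readings from the scene and side pictures suggested a 5 to 6 mm gap between the tower top and the stop. A view from above put it at about 2 mm, close to reading error, so I trusted the force checks.

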